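# Clear the pile of parts off an opened phone

### The arm

A 6-joint arm with a two-finger parallel gripper is mounted at the origin on the work surface. World frame = base frame: x ahead of the robot, y to its left, z up, the work surface at z = 0. Lengths are in mm, angles in degrees, forces in N, time in s.
With the tool pointing down it reaches from about 300 to 850 mm from the base axis. Payload 4.2 kg.
Tool frame: the origin (TCP) lies at the very end of the fingers, on their centre line; the grasp point (between the pads) lies 19 mm behind it; z points along the fingers, y is the line along which they close (so a half turn about z gives the same grasp; the last joint's range is limited). The gripper opens to 91 mm and grips with 3 to 60 N. Pads are 32 mm wide; open, the fingers measure 118 mm over their backs; the gripper's body (76 mm by 178 mm) begins 60 mm behind the grasp point.
Start: joints at [-73.339, 18.312, 89.639, -0, 72.044, -1.146], TCP at [175.85, -547.467, 213.976] pointing down, gripper open.
Joint ranges: [-177.97, 177.97], [-48.28, 115.42], [12.27, 149.76], [-77.06, 257.06], [2.81, 150.46], [-146.56, 146.56]. Speed limits (degrees/s): [147.25, 147.25, 180, 180, 180, 180].

### API

Orientations are given as [roll, pitch, yaw] about the fixed x, y, z axes, in that order (R = Rz(yaw) Ry(pitch) Rx(roll)).
In Python, from cell import get_obs, get_image, camera_info, hand_in, search_frame, outline_of, pinpoint gives the robot as it stands.
- The arm moves only by the tool send_rows, never from a script. Its argument "plan" is a list of rows, each a list of 2 entries, a list of its own where there are three numbers: the shift along the world's x, y, z scaled (see below), then the turn, a rotation vector about the world's x, y, z scaled (see below). A call has 1 to 8 rows; each row is the pose to reach, as a shift and turn from the pose commanded when the call began; what a row does not reach only later rows make up. The controller multiplies each number of a shift by 150 mm and each number of a turn by 1.5 rad. A row lasts 1/8 s, in which the tool goes at most 62.5 mm and 10.7 degrees, less where a joint would pass 70% of its speed; a pose out of reach is approached as far as the arm can. A call with a number of a shift or a turn outside -1 to 1 is refused whole. A call with a gripper value outside its range is refused whole. "jaw" is the opening, from 0 (shut) to 1 (fully open), set as the call begins (left out, the last holds). The fingers move at their own pace and stop on an object; "force" is the grip in N (left out, the last holds). Time passes only in rows, so rows that repeat a pose let the fingers close. It gives the time, the measured TCP pose, the force, the opening and the grip force at its end, in the units of the state.
- get_obs(): the state, without advancing time (a new reading comes with each control period).
- get_image(name): name is "scene" or "side" or "wrist"; returns the picture (480x640x3 uint8, blue, green, red); there is no depth.
- camera_info(name): a dict with "fx", "fy", "cx", "cy" (pixels), "world_to_cam" (4x4, takes a point from world to camera coordinates). Camera axes: x right, y up, looking along -z (the intrinsics and any distortion apply to the point x, -y, -z); pixel columns grow to the right and rows downward; lengths in mm; the calibration is good to about 2 mm. A picture is of the moment at which its call begins: read the wrist's pose just before it. camera_info takes no time and is no camera call; for the wrist camera it gives the pose at the moment of the call.
- hand_in(): hands the job in; it is judged then, once.
Trained networks look in the newest picture that a camera, given by its name, has taken for a name from the list of things; names that differ only in an ending like _2 or _b are one class to them, and where a whole thing is asked for, a point or a joint stands for the part that bears it (a point fixed in the world has none). Each returns a list of dicts, best first, with "p" (0 to 1); they miss things now and then, are a little off and sometimes report something else, mostly with a low value. They report only what shows in the picture. A call takes as long as a camera call. They do not tell look-alikes from the thing itself.
- search_frame(camera, label): "position" ([x, y, z] in mm, in the coordinates of the camera as it stood for that picture, good to about 4 mm: the middle of the surface that is visible of it).
- outline_of(camera, label): "pixels" (480x640 bool, what is visible of it).
- pinpoint(camera, label): "position" ([x, y, z] in mm, in the coordinates of the camera as it stood for that picture, good to about 4 mm: a listed point, or the origin of a listed thing).
The state is a dict: "time": time; "joint_pos": joint angles; "qd": joint speeds; "tau": joint torques, N m; "ee_pos": TCP position; "eef_rot": TCP orientation; "contact_force": force on the tool from outside, world axes, zero at the start; "torque": the same for the moment, N m; "finger_gap": opening from 0.0 (shut) to 1.0 (fully open); "grasp_force": force on a finger pad.
Only numpy, scipy, OpenCV 4.12 (cv2) and the standard library are available. Lean on these libraries where they do the work, as an engineer would, in place of code of your own. Each camera call takes 0.05 s, during which the arm holds its last target. There are 200 camera calls.

### The job

Take the parts piled on the opened phone off from the top down, one at a time: lay the camera module in the middle of the pale pad in the blue tray, then the copper-coloured speaker in the middle of the pale pad in the orange tray, then lay the battery flat in the middle of the open red box. Last, fit the loose red lid squarely on the box so that it sits fully home. Lower things into place rather than drop them, and leave the screwdriver and the jar where they are.

Things in the scene. Friction and masses are not known exactly. Their poses are not given: they have to be found in the camera images.
- phone: Opened phone fixed in an aluminium jig (176 x 96 mm) with blue end stops. Origin: centre of the jig's underside, on the bench (z = 0). The phone's flat deck, 160 (x) x 76 (y) mm, is 18 mm above it; x along the long side, z up. On it the pile, bottom to top: battery, speaker, camera, each flat and loose on the one below, up to 6 mm off-centre and 0.15 rad turned.
- battery: Flat near-black phone battery with a yellow band across each end, 88 (x) x 50 (y) x 10 (z) mm, about 60 g. Origin at the centre of its underside. Its x axis runs along its long side, y across, z up.
- speaker: Copper-coloured speaker module with two dark strips across its ends, 52 (x) x 38 (y) x 10 (z) mm, about 30 g. Origin at the centre of its underside. Its x axis runs along its long side, y across, z up.
- camera: Dark grey camera module with two round lenses in steel rings, 32 (x) x 24 (y) x 10 (z) mm, about 20 g, on top of the pile. Origin at the centre of its underside. Its x axis runs along its long side, y across, z up.
- blue_tray: Blue shallow tray, for the camera, fixed to the bench. Outside 118 (x) x 112 (y) x 14 mm high, walls and floor 3 mm; a pale pad 50 (x) x 42 (y) x 4 mm lies fixed in its middle, pad top 7 mm above the origin. Origin at the centre of its underside, z up.
- orange_tray: Orange shallow tray, for the speaker, fixed to the bench. Outside 118 (x) x 112 (y) x 14 mm high, walls and floor 3 mm; a pale pad 70 (x) x 56 (y) x 4 mm lies fixed in its middle, pad top 7 mm above the origin. Origin at the centre of its underside, z up.
- battery_box: Open red steel box, for the battery, fixed to the bench. Outside 126 (x) x 118 (y) x 40 mm high, walls and floor 4 mm (inside 118 x 110 mm, inner floor 4 mm above the origin). Origin at the centre of its underside; x along its longer side, z up. The battery's long side fits best along the box's x.
- lid: Loose red lid of the box, about 250 g, lying on the bench. Upwards from its origin (centre of underside): black plug 108 (x) x 100 (y) x 8 mm, 5 mm play all round in the box; red plate 126 (x) x 118 (y) x 4 mm that rests on the rim; black grip bar 60 (x) x 16 (y) x 26 mm, top at 38 mm. z up. Fully home, its origin is 32 mm above the box's origin. A half turn also fits.
- screwdriver: Bystander: screwdriver 170 mm long lying on the mat beyond the work; origin at the middle of its underside. To be left alone.
- jar: Bystander: small closed screw jar, 50 mm across, 55 mm high, beyond the work; origin at the centre of its underside. To be left alone.
Things that resemble listed ones, but are neither listed nor needed, are in the scene too. Several things have the shape of the orange_tray; the one meant has the colours described above.

How it is judged (in metres and radians):
On the way, in this order (a step that is already met when the one before it is completed fails the run):
1. the camera lies released on the pad of the blue tray (horizontal distance between camera and blue_tray below 0.015 m and z of camera in the frame of blue_tray between 0.004 and 0.01 m and angle between camera's own z axis and vertical below 0.12 rad and contact force between the fingers and camera below 0.3 N and linear speed of camera below 0.03 m/s), for 0.2 s.
2. the speaker lies released on the pad of the orange tray (horizontal distance between speaker and orange_tray below 0.015 m and z of speaker in the frame of orange_tray between 0.004 and 0.01 m and angle between speaker's own z axis and vertical below 0.12 rad and contact force between the fingers and speaker below 0.3 N and linear speed of speaker below 0.03 m/s), for 0.2 s.
3. the battery lies released, flat on the floor of the red box (horizontal distance between battery and battery_box below 0.03 m and z of battery in the frame of battery_box between 0.001 and 0.007 m and angle between battery's own z axis and vertical below 0.12 rad and contact force between the fingers and battery below 0.3 N and linear speed of battery below 0.03 m/s), for 0.2 s.
4. the lid is fully home on the box and released (horizontal distance between lid and battery_box below 0.012 m and z of lid in the frame of battery_box between 0.029 and 0.035 m and angle between lid's own z axis and vertical below 0.12 rad and angle between the x axis of lid and the x axis of battery_box, either way round below 0.15 rad and contact force between the fingers and lid below 0.3 N and linear speed of lid below 0.03 m/s), for 0.2 s.
At the end, for the whole second after the job is handed in: Camera and speaker flat on the pads of the blue and orange tray, within 15 mm of the tray centres; battery flat on the box floor within 30 mm of centre; lid home on the box within 12 mm, square to 0.15 rad; heights within 3 mm, tilts under 0.12 rad; all released, at rest (horizontal distance between camera and blue_tray below 0.015 m and z of camera in the frame of blue_tray between 0.004 and 0.01 m and angle between each of camera, speaker, battery, lid's own z axis and vertical below 0.12 rad and horizontal distance between speaker and orange_tray below 0.015 m and z of speaker in the frame of orange_tray between 0.004 and 0.01 m and horizontal distance between battery and battery_box below 0.03 m and z of battery in the frame of battery_box between 0.001 and 0.007 m and horizontal distance between lid and battery_box below 0.012 m and z of lid in the frame of battery_box between 0.029 and 0.035 m and angle between the x axis of lid and the x axis of battery_box, either way round below 0.15 rad and linear speed of each of camera, speaker, battery, lid below 0.02 m/s); the robot touches nothing.
It fails at once if the camera is dropped or thrown into its place (faster than 0.5 m/s within 30 mm above it) (horizontal distance between camera and blue_tray below 0.05 m and z of camera in the frame of blue_tray below 0.035 m and linear speed of camera above 0.5 m/s).
It fails at once if the speaker is dropped or thrown into its place (faster than 0.5 m/s within 30 mm above it) (horizontal distance between speaker and orange_tray below 0.05 m and z of speaker in the frame of orange_tray below 0.035 m and linear speed of speaker above 0.5 m/s).
It fails at once if the battery is dropped or thrown into its place (faster than 0.5 m/s within 30 mm above it) (horizontal distance between battery and battery_box below 0.05 m and z of battery in the frame of battery_box below 0.035 m and linear speed of battery above 0.5 m/s).
It fails at once if the lid is dropped or thrown into its place (faster than 0.5 m/s within 30 mm above it) (horizontal distance between lid and battery_box below 0.05 m and z of lid in the frame of battery_box below 0.062 m and linear speed of lid above 0.5 m/s).
It fails at once if the screwdriver or the jar is displaced by more than 30 mm (distance of any of screwdriver, jar from where it was at the start of the episode above 0.03 m).
It also fails if it takes over 120 s, if anything falls off the work surface, if the arm or the gripper's body presses on something with over 40 N, if the wrist force passes 120 N, or if a joint passes its speed limit or range.

## Working session

There is one attempt and no reset: what is moved stays moved. The work goes in short steps, Python scripts to look and compute and a tool call to move; the robot and the scene stay as the last step left them, time stands still between calls to the robot, and variables do not carry over. Pictures are saved under pics/ and viewed, at most 14 in all, crops included, and the job is handed in when it is done.

Besides the shell and the picture viewer there is one more tool, called after "Emit:" in YAML: its name, and indented under it one key for each argument. send_rows: Moves the arm, as the interface text tells. Shifts and turns lie within -1 to 1; 1 stands for 150 mm of shift or 1.5 rad of turn. Its arguments: {"type":"object","properties":{"plan":{"type":"array","items":{"type":"array"}},"jaw":{"type":"number"},"force":{"type":"number"}},"required":["plan"]}

```bash
mkdir -p pics; cat > h.py <<'E'
import numpy as np, cv2
from cell import *
def w(cam,p,info=None):
    T=np.linalg.inv((info or camera_info(cam))["world_to_cam"]); return (T@np.r_[p,1])[:3]
E
python3 - <<'E'
from h import *
for c in("scene","side"):
    cv2.imwrite(f"pics/{c}0.png",get_image(c)); i=camera_info(c)
    print(c,{k:v for k,v in i.items() if k!="world_to_cam"},np.round(np.linalg.inv(i["world_to_cam"]),2).tolist())
    for l in "phone battery speaker camera blue_tray orange_tray battery_box lid screwdriver jar".split():
        print(l,[(round(d["p"],2),np.round(w(c,d["position"])).tolist()) for d in pinpoint(c,l)])
print(get_obs())
E
```

```text
scene {'fx': 478.5329200345555, 'fy': 478.5329200345555, 'cx': 320.0246653613704, 'cy': 241.71443095392317} [[-0.04, -0.73, 0.69, 1282.32], [1.0, -0.02, 0.03, 89.04], [-0.01, 0.69, 0.73, 877.78], [0.0, 0.0, 0.0, 1.0]]
phone [(0.68, [444.0, -371.0, 1.0])]
battery [(0.7, [447.0, -369.0, 16.0])]
speaker [(0.62, [435.0, -369.0, 29.0])]
camera [(0.55, [445.0, -370.0, 41.0])]
blue_tray [(0.73, [577.0, 2.0, -4.0])]
orange_tray [(0.85, [310.0, 472.0, 1.0]), (0.8, [521.0, 198.0, 1.0]), (0.65, [328.0, 224.0, 3.0]), (0.65, [683.0, 478.0, 1.0])]
battery_box [(0.97, [485.0, 366.0, 2.0])]
lid [(0.94, [570.0, -192.0, 0.0])]
screwdriver [(0.79, [727.0, 235.0, -0.0])]
jar [(0.58, [759.0, -54.0, -1.0])]
side {'fx': 613.3779128525545, 'fy': 613.3779128525545, 'cx': 309.24333130139047, 'cy': 245.13202329471915} [[0.99, 0.08, -0.08, 431.82], [-0.12, 0.66, -0.74, -929.8], [-0.01, 0.75, 0.66, 925.83], [0.0, 0.0, 0.0, 1.0]]
phone [(0.86, [445.0, -372.0, -2.0])]
battery [(0.83, [440.0, -372.0, 17.0])]
speaker [(0.87, [440.0, -367.0, 26.0])]
camera [(0.89, [444.0, -371.0, 39.0]), (0.57, [482.0, 370.0, 1.0])]

[... 306 characters left out ...]
.0, -54.0, -2.0])]
{'time': 1.1, 'joint_pos': array([-7.33379598e+01,  1.83124873e+01,  8.96414660e+01,  8.60928039e-04,
        7.20440523e+01, -1.14443545e+00]), 'qd': array([-0.04115429,  0.01183798, -0.05686775,  0.10772451,  0.08585299,
       -0.08146793]), 'tau': array([ 1.36277511e-03, -4.12358737e+01, -2.32232237e+01,  7.26600643e-02,
        3.78064939e-02,  2.27486126e-06]), 'ee_pos': array([ 175.85497453, -547.44446725,  213.95329277]), 'eef_rot': array([ 1.79997990e+02, -7.79007548e-04,  1.78062103e+01]), 'contact_force': array([ 0.46899168,  0.12463921, -0.9404294 ]), 'torque': array([-0.02656441,  0.03263123, -0.0140392 ]), 'grasp_force': 0.0, 'finger_gap': 0.9940658781040295}
```

View pics/scene0.png

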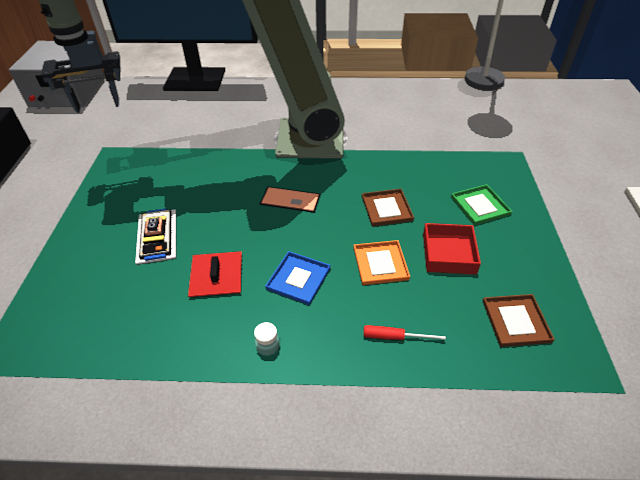

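View pics/side0.png

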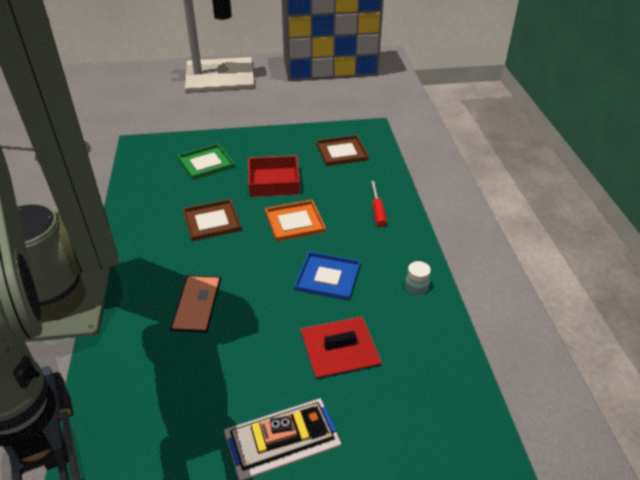

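The scene picture shows the pile at (155,235), the lid at (215,272), the blue tray at (298,278), the true orange tray at (381,262) and the box at (452,248). The brown and green trays and the copper phone at (290,199) are decoys. Next I measure the yaws.

Emit:
send_rows:
  plan:
    - [[0.3,0.2,0.1],[0,0,0]]
    - [[0.6,0.4,0.2],[0,0,0]]
    - [[1,0.6,0.3],[0,0,0]]
    - [[1,0.6,0.3],[0,0,0]]
    - [[1,0.6,0.3],[0,0,0]]
  jaw: 1

```text
time: 2.62
ee_pos: [325.8, -457.3, 258.8]
eef_rot: [-180.0, 0.0, 17.9]
contact_force: [0.5, -0.8, 0.1]
finger_gap: 1.003
grasp_force: 0.0
```

Emit:
send_rows:
  plan:
    - [[0.2,0.15,0],[0,0,-0.05]]
    - [[0.4,0.3,0],[0,0,-0.08]]
    - [[0.6,0.45,-0.1],[0,0,-0.08]]
    - [[0.7,0.57,-0.2],[0,0,-0.08]]
    - [[0.7,0.57,-0.2],[0,0,-0.08]]
    - [[0.7,0.57,-0.2],[0,0,-0.08]]
  jaw: 0.7

```text
time: 3.38
ee_pos: [429.8, -373.3, 229.1]
eef_rot: [180.0, 0.0, 10.8]
contact_force: [0.4, -0.3, 0.2]
finger_gap: 0.7
grasp_force: 0.0
```

```bash
cat > look.py <<'E'
import sys
from h import *
# look.py tag label:z ...  : wrist picture, pinpoint and outline rectangles
i=camera_info("wrist"); im=get_image("wrist"); cv2.imwrite(f"pics/{sys.argv[1]}.png",im)
for a in sys.argv[2:]:
    l,z=a.split(":"); z=float(z)
    print(l,"pin",[(round(d["p"],2),np.round(w("wrist",d["position"],i),1).tolist()) for d in pinpoint("wrist",l)],
      "out",[(round(d["p"],2),rect("wrist",d["pixels"],z,i)) for d in outline_of("wrist",l)])
    if "tray" in l: # pale pad nearest picture middle
        n,lab,st,c=cv2.connectedComponentsWithStats(pale(im).astype(np.uint8))
        print("pads",[rect("wrist",lab==k,7,i) for k in range(1,n) if st[k,4]>800])
o=get_obs(); print(o["ee_pos"].round(1),o["eef_rot"].round(1),o["time"])
E
python3 look.py w1 camera:48 speaker:38 battery:28 phone:18
```

```text
camera pin [(0.94, [442.8, -372.7, 36.8])] out [(0.93, [441.8, -371.0, 33.6, 23.9, 4.1])]
speaker pin [(0.71, [437.0, -375.2, 30.6])] out [(0.89, [437.0, -371.8, 52.1, 37.6, 13.4])]
battery pin [] out [(0.86, [439.4, -372.2, 87.3, 50.1, 10.9])]
phone pin [] out [(0.64, [442.8, -371.2, 173.1, 93.5, 13.9]), (0.51, [434.1, -372.3, 54.6, 38.9, 11.9])]
[ 430.7 -372.2  229.1] [180.   -0.   10.9] 3.825
```

View pics/w1.png

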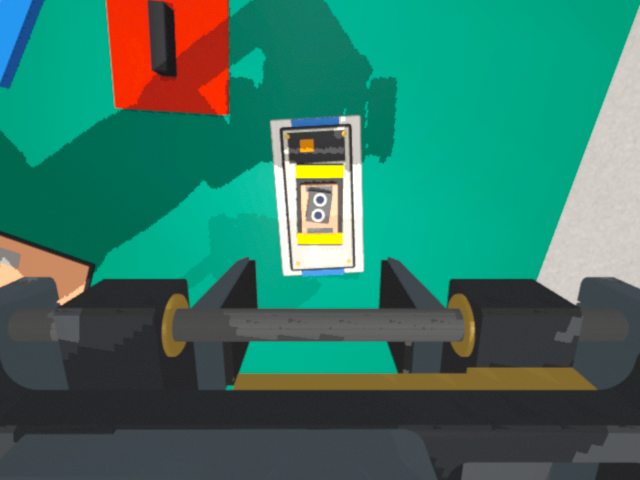

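The wrist view shows the camera at pixel (318,207) on the copper speaker (319,205), with both yellow battery bands visible above and below. Next I go down onto the camera.

Emit:
send_rows:
  plan:
    - [[0.075,0.007,-0.3],[0,0,-0.08]]
    - [[0.075,0.007,-0.6],[0,0,-0.08]]
    - [[0.075,0.007,-0.85],[0,0,-0.08]]
    - [[0.075,0.007,-1],[0,0,-0.08]]
    - [[0.075,0.007,-1],[0,0,-0.08]]
  jaw: 0.6

```text
time: 4.45
ee_pos: [441.2, -370.0, 77.3]
eef_rot: [-179.8, 0.2, 4.1]
contact_force: [0.6, 1.3, -0.2]
finger_gap: 0.602
grasp_force: 0.0
```

Emit:
send_rows:
  plan:
    - [[0,0,-0.1],[0,0,0]]
    - [[0,0,-0.2],[0,0,0]]
    - [[0,0,-0.257],[0,0,0]]
    - [[0,0,-0.257],[0,0,0]]
    - [[0,0,-0.257],[0,0,0]]

```text
time: 5.08
ee_pos: [442.4, -371.1, 40.7]
eef_rot: [180.0, -0.0, 4.1]
contact_force: [0.7, -0.6, 0.6]
finger_gap: 0.602
grasp_force: 0.0
```

Emit:
send_rows:
  plan:
    - [[0,0,0],[0,0,0]]
    - [[0,0,0],[0,0,0]]
    - [[0,0,0],[0,0,0]]
    - [[0,0,0],[0,0,0]]
    - [[0,0,0],[0,0,0]]
  jaw: 0.1
  force: 12

```text
time: 5.7
ee_pos: [442.1, -371.0, 40.6]
eef_rot: [180.0, -0.0, 4.1]
contact_force: [-0.2, -0.9, 1.0]
finger_gap: 0.26
grasp_force: 12.0
```

Emit:
send_rows:
  plan:
    - [[0,0,0.15],[0,0,0]]
    - [[0,0,0.35],[0,0,0]]
    - [[0.05,0.1,0.6],[0,0,0]]
    - [[0.15,0.35,0.65],[0,0,0]]
    - [[0.25,0.65,0.65],[0,0,0]]
    - [[0.35,0.98,0.65],[0,0,0]]

```text
time: 6.45
ee_pos: [495.0, -222.8, 138.1]
eef_rot: [180.0, -0.0, 4.0]
contact_force: [0.4, -0.4, -0.4]
finger_gap: 0.259
grasp_force: 12.0
```

Emit:
send_rows:
  plan:
    - [[0.1,0.3,0],[0,0,0]]
    - [[0.2,0.6,0],[0,0,0]]
    - [[0.3,0.9,0],[0,0,0]]
    - [[0.3,1,0],[0,0,0]]
    - [[0.3,1,0],[0,0,0]]

```text
time: 7.08
ee_pos: [539.1, -73.5, 137.7]
eef_rot: [180.0, 0.1, 4.2]
contact_force: [0.2, -0.5, -0.2]
finger_gap: 0.256
grasp_force: 12.0
```

```bash
python3 look.py w2 camera:0 blue_tray:14
```

```text
camera pin [(0.78, [537.7, -72.1, 132.8])] out [(0.84, [484.0, -76.1, 49.9, 45.2, 5.2])]
blue_tray pin [(0.63, [575.2, 6.5, -1.5])] out [(0.55, [571.8, 1.3, 118.6, 112.7, -22.1])]
pads [[572.2, 1.2, 50.8, 42.7, -22.4], [520.9, 192.6, 71.0, 51.7, 9.2]]
[539.3 -75.2 137.9] [180.   0.   4.] 7.325
```

View pics/w2.png

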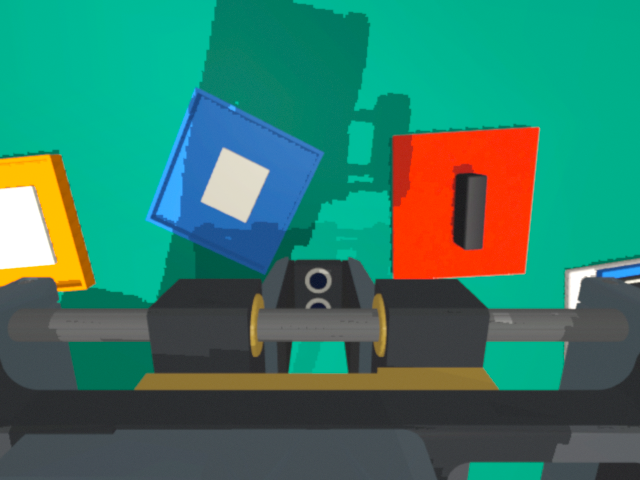

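The camera module is held between the fingers at (318,290), and the blue tray's pad centre is at (235,185). Now I lower it.

Emit:
send_rows:
  plan:
    - [[0.12,0.25,0],[0,0,0]]
    - [[0.22,0.501,-0.1],[0,0,0]]
    - [[0.22,0.501,-0.35],[0,0,0]]
    - [[0.22,0.501,-0.6],[0,0,0]]
    - [[0.22,0.501,-0.75],[0,0,0]]
    - [[0.22,0.501,-0.81],[0,0,0]]
    - [[0.22,0.501,-0.84],[0,0,0]]
    - [[0.22,0.501,-0.855],[0,0,0]]

```text
time: 8.32
ee_pos: [573.3, 0.9, 10.3]
eef_rot: [180.0, -0.1, 4.0]
contact_force: [0.1, 0.4, 0.9]
finger_gap: 0.261
grasp_force: 12.0
```

Emit:
send_rows:
  plan:
    - [[0,0,0],[0,0,0]]
    - [[0,0,0],[0,0,0]]

```text
time: 8.57
ee_pos: [573.0, 1.2, 10.3]
eef_rot: [180.0, -0.1, 4.1]
contact_force: [-0.3, -0.2, 0.1]
finger_gap: 0.259
grasp_force: 12.0
```

Emit:
send_rows:
  plan:
    - [[0,0,0],[0,0,0]]
    - [[0,0,0],[0,0,0]]
    - [[0,0,0],[0,0,0]]
    - [[0,0,0],[0,0,0]]
  jaw: 0.5

```text
time: 9.07
ee_pos: [572.6, 1.2, 9.7]
eef_rot: [180.0, -0.0, 4.1]
contact_force: [0.1, 0.5, -0.3]
finger_gap: 0.5
grasp_force: 0.0
```

Emit:
send_rows:
  plan:
    - [[0,0,0.15],[0,0,0]]
    - [[0,0,0.4],[0,0,0]]
    - [[0,0,0.7],[0,0,0]]
    - [[0,-0.3,0.9],[0,0,0]]
    - [[-0.1,-0.6,0.9],[0,0,0]]
    - [[-0.2,-0.8,0.9],[0,0,0]]

```text
time: 9.82
ee_pos: [542.3, -120.4, 145.2]
eef_rot: [180.0, -0.1, 4.0]
contact_force: [-0.6, 0.4, -0.7]
finger_gap: 0.5
grasp_force: 0.0
```

```bash
python3 look.py w3 camera:17 blue_tray:14
```

```text
camera pin [(0.82, [571.7, 2.4, 6.6])] out [(0.63, [571.6, 0.4, 32.1, 26.9, 4.0]), (0.24, [568.8, -192.7, 123.7, 116.2, 7.4])]
blue_tray pin [(0.68, [574.7, 2.6, -3.3])] out [(0.91, [572.0, 0.7, 119.7, 113.8, -22.3])]
pads [[572.4, 1.3, 51.9, 43.5, -22.2], [513.5, -353.4, 97.8, 33.7, -75.1]]
[ 542.8 -118.4  144.7] [-180.   -0.    4.] 10.075
```

Camera is placed within about 1 mm. Now for the speaker.

Emit:
send_rows:
  plan:
    - [[-0.1,-0.3,0.03],[0,0,0.03]]
    - [[-0.2,-0.6,0.03],[0,0,0.06]]
    - [[-0.35,-0.9,0.03],[0,0,0.08]]
    - [[-0.45,-1,0.03],[0,0,0.09]]

```text
time: 10.58
ee_pos: [475.1, -269.9, 149.0]
eef_rot: [180.0, -0.0, 11.8]
contact_force: [-0.2, -0.4, -0.3]
finger_gap: 0.498
grasp_force: 0.0
```

Emit:
send_rows:
  plan:
    - [[-0.15,-0.3,0],[0,0,0]]
    - [[-0.3,-0.6,0],[0,0,0]]
    - [[-0.3,-0.687,0],[0,0,0]]
    - [[-0.3,-0.687,0],[0,0,0]]
    - [[-0.3,-0.687,0],[0,0,0]]
  jaw: 0.7

```text
time: 11.2
ee_pos: [430.9, -370.3, 149.0]
eef_rot: [-179.9, -0.0, 11.9]
contact_force: [0.2, -0.4, -0.3]
finger_gap: 0.697
grasp_force: 0.0
```

```bash
python3 look.py w4 speaker:38 battery:28
```

```text
speaker pin [(0.84, [437.1, -371.6, 33.1])] out [(0.86, [437.1, -372.1, 52.4, 38.4, 11.9]), (0.46, [442.0, -371.6, 86.4, 49.5, 10.9])]
battery pin [] out [(0.7, [439.8, -371.8, 88.4, 50.6, 11.1])]
[ 430.5 -371.   149.3] [180.   -0.   11.9] 11.45
```

View pics/w4.png

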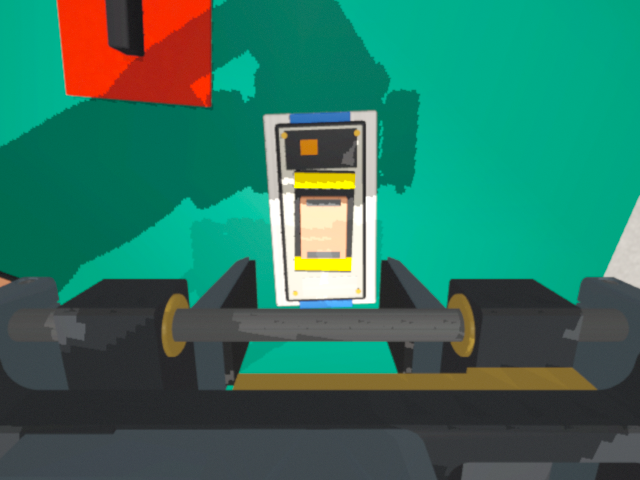

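The speaker is at pixel (323,228), on the battery. I descend and grip it, then carry it to the orange tray.

Emit:
send_rows:
  plan:
    - [[0.047,0,-0.2],[0,0,0]]
    - [[0.047,0,-0.45],[0,0,0]]
    - [[0.047,0,-0.65],[0,0,0]]
    - [[0.047,0,-0.74],[0,0,0]]
    - [[0.047,0,-0.791],[0,0,0]]
    - [[0.047,0,-0.791],[0,0,0]]
    - [[0.047,0,-0.791],[0,0,0]]
  jaw: 0.65

```text
time: 12.32
ee_pos: [437.8, -372.3, 31.6]
eef_rot: [179.9, -0.1, 11.8]
contact_force: [-0.3, -0.1, -0.1]
finger_gap: 0.652
grasp_force: 0.0
```

Emit:
send_rows:
  plan:
    - [[0,0,0],[0,0,0]]
    - [[0,0,0],[0,0,0]]
    - [[0,0,0],[0,0,0]]
    - [[0,0,0],[0,0,0]]
  jaw: 0.2

```text
time: 12.82
ee_pos: [437.3, -372.0, 30.9]
eef_rot: [180.0, -0.0, 11.8]
contact_force: [-0.1, 0.9, 2.5]
finger_gap: 0.414
grasp_force: 12.0
```

Emit:
send_rows:
  plan:
    - [[0,0,0.15],[0,0,0]]
    - [[0,0,0.35],[0,0,0]]
    - [[0,0.1,0.6],[0,0,0]]
    - [[0.03,0.35,0.75],[0,0,0]]
    - [[0.06,0.65,0.75],[0,0,0]]
    - [[0.1,1,0.75],[0,0,0]]

```text
time: 13.58
ee_pos: [452.2, -220.8, 143.3]
eef_rot: [180.0, -0.0, 11.7]
contact_force: [0.6, 0.5, -0.5]
finger_gap: 0.419
grasp_force: 12.0
```

Emit:
send_rows:
  plan:
    - [[0.05,0.3,0],[0,0,0]]
    - [[0.1,0.6,0],[0,0,0]]
    - [[0.15,0.9,0],[0,0,0]]
    - [[0.16,1,0],[0,0,0]]

```text
time: 14.08
ee_pos: [476.1, -69.9, 142.9]
eef_rot: [-180.0, 0.0, 12.0]
contact_force: [0.0, -0.8, -0.5]
finger_gap: 0.415
grasp_force: 12.0
```

Emit:
send_rows:
  plan:
    - [[0.05,0.3,0],[0,0,0]]
    - [[0.1,0.6,0],[0,0,0]]
    - [[0.15,0.9,0],[0,0,0]]
    - [[0.16,1,0],[0,0,0]]
    - [[0.16,1,0],[0,0,0]]

```text
time: 14.7
ee_pos: [500.0, 77.9, 142.8]
eef_rot: [180.0, 0.0, 11.9]
contact_force: [0.3, -1.1, -1.2]
finger_gap: 0.419
grasp_force: 12.0
```

```bash
python3 look.py w5 speaker:125 orange_tray:14
```

```text
speaker pin [(0.92, [499.8, 74.9, 141.2])] out [(0.88, [500.5, 78.9, 44.0, 41.9, -78.1])]
orange_tray pin [(0.6, [512.9, 197.9, 1.6])] out [(0.73, [322.0, 259.4, 53.7, 43.5, 11.9]), (0.72, [520.1, 195.4, 119.3, 115.6, 9.4])]
pads [[572.3, 1.2, 51.3, 43.4, -22.1], [520.4, 196.2, 70.9, 57.1, 9.3]]
[500.   76.9 143. ] [180.    0.   11.7] 14.95
```

View pics/w5.png

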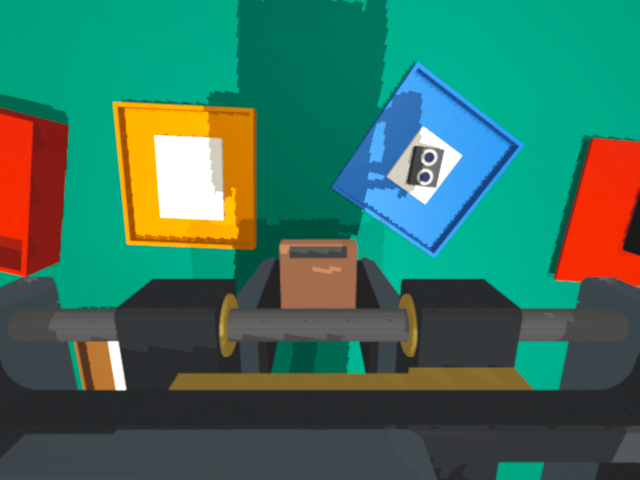

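The camera sits on the blue pad at (425,165), the speaker is held at (318,275), and the orange pad is at (190,178). Now I place the speaker.

Emit:
send_rows:
  plan:
    - [[0.05,0.3,0],[0,0,0]]
    - [[0.1,0.6,0],[0,0,0]]
    - [[0.137,0.787,-0.15],[0,0,-0.02]]
    - [[0.137,0.787,-0.45],[0,0,-0.02]]
    - [[0.137,0.787,-0.7],[0,0,-0.02]]
    - [[0.137,0.787,-0.82],[0,0,-0.02]]
    - [[0.137,0.787,-0.87],[0,0,-0.02]]
    - [[0.137,0.787,-0.887],[0,0,-0.02]]

```text
time: 15.95
ee_pos: [521.1, 195.8, 10.1]
eef_rot: [180.0, -0.0, 10.0]
contact_force: [0.2, 0.5, 0.2]
finger_gap: 0.418
grasp_force: 12.0
```

Emit:
send_rows:
  plan:
    - [[0,0,0],[0,0,0]]
    - [[0,0,0],[0,0,0]]

```text
time: 16.2
ee_pos: [521.3, 196.3, 10.8]
eef_rot: [-180.0, -0.1, 10.1]
contact_force: [0.6, -0.0, -0.2]
finger_gap: 0.417
grasp_force: 12.0
```

Emit:
send_rows:
  plan:
    - [[0,0,0],[0,0,0]]
    - [[0,0,0],[0,0,0]]
    - [[0,0,0],[0,0,0]]
    - [[0,0,0],[0,0,0]]
  jaw: 0.6

```text
time: 16.7
ee_pos: [520.7, 196.3, 10.0]
eef_rot: [180.0, -0.0, 10.1]
contact_force: [-0.2, -0.4, -0.3]
finger_gap: 0.603
grasp_force: 0.0
```

Emit:
send_rows:
  plan:
    - [[0,0,0.15],[0,0,0]]
    - [[0,0,0.4],[0,0,0]]
    - [[0,0,0.7],[0,0,0]]
    - [[0,-0.1,1],[0,0,0]]
    - [[0,0,1],[0,0,0]]
    - [[0,0,1],[0,0,0]]

```text
time: 17.45
ee_pos: [520.2, 196.9, 159.4]
eef_rot: [-180.0, 0.0, 10.1]
contact_force: [0.0, 0.2, -0.4]
finger_gap: 0.599
grasp_force: 0.0
```

```bash
python3 look.py w6 speaker:17 orange_tray:14 battery_box:40
```

```text
speaker pin [(0.73, [519.2, 194.7, 8.6])] out [(0.96, [520.8, 196.8, 54.6, 39.4, 8.1])]
orange_tray pin [(0.58, [479.6, 368.5, 1.2])] out [(0.89, [330.7, 416.0, 53.5, 12.0, 12.8]), (0.81, [520.3, 196.9, 120.0, 114.5, 9.3]), (0.74, [377.4, 209.9, 66.4, 36.1, -79.8]), (0.66, [641.3, 447.0, 69.2, 42.8, -83.0])]
pads [[651.6, 466.8, 35.8, 16.5, -79.9], [572.4, 1.6, 51.6, 44.6, -22.1], [520.7, 196.1, 70.2, 55.6, 9.0]]
battery_box pin [(0.78, [481.6, 368.6, 0.9])] out [(0.88, [485.3, 360.0, 133.5, 129.3, -2.3])]
[520.4 196.  159.2] [1.80e+02 1.00e-01 1.01e+01] 17.8
```

View pics/w6.png

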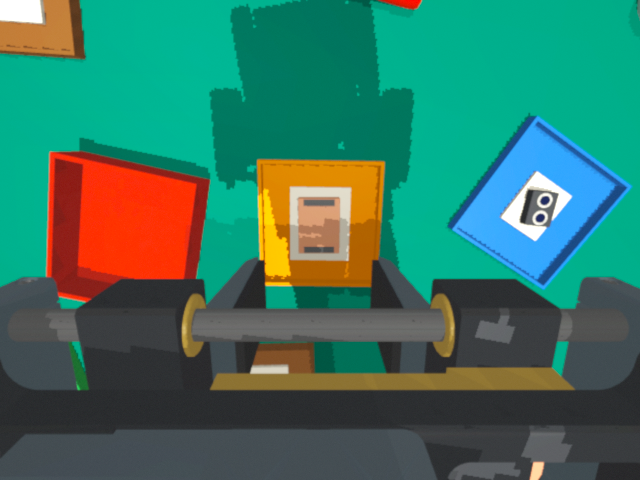

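The speaker lies centred on its pad at (320,225); the box is at (130,225). Back to the battery.

Emit:
send_rows:
  plan:
    - [[0,-0.3,0],[0,0,0]]
    - [[0,-0.6,0],[0,0,0]]
    - [[0,-0.9,0],[0,0,0]]
    - [[0,-1,0],[0,0,0]]
  jaw: 0.85

```text
time: 18.3
ee_pos: [520.4, 44.3, 159.8]
eef_rot: [180.0, 0.0, 9.9]
contact_force: [0.3, 0.5, -0.5]
finger_gap: 0.85
grasp_force: 0.0
```

Emit:
send_rows:
  plan:
    - [[-0.05,-0.3,0],[0,0,0]]
    - [[-0.1,-0.6,0],[0,0,0]]
    - [[-0.15,-0.9,0],[0,0,0]]
    - [[-0.2,-1,0],[0,0,0]]

```text
time: 18.8
ee_pos: [490.6, -105.0, 159.8]
eef_rot: [-180.0, -0.0, 10.0]
contact_force: [-0.2, 1.0, -0.6]
finger_gap: 0.853
grasp_force: 0.0
```

Emit:
send_rows:
  plan:
    - [[-0.05,-0.3,0],[0,0,0.01]]
    - [[-0.1,-0.6,0],[0,0,0.01]]
    - [[-0.15,-0.9,0],[0,0,0.01]]
    - [[-0.2,-1,0],[0,0,0.01]]

```text
time: 19.3
ee_pos: [460.8, -254.7, 159.8]
eef_rot: [-180.0, -0.0, 10.8]
contact_force: [0.5, 1.0, -0.3]
finger_gap: 0.85
grasp_force: 0.0
```

Emit:
send_rows:
  plan:
    - [[-0.1,-0.3,0],[0,0,0]]
    - [[-0.14,-0.6,0],[0,0,0]]
    - [[-0.14,-0.787,0],[0,0,0]]
    - [[-0.14,-0.787,0],[0,0,0]]
    - [[-0.14,-0.787,0],[0,0,0]]

```text
time: 19.92
ee_pos: [439.8, -370.0, 159.7]
eef_rot: [-179.9, 0.0, 11.0]
contact_force: [0.7, 0.1, -0.3]
finger_gap: 0.848
grasp_force: 0.0
```

```bash
python3 look.py w7 battery:28
```

```text
battery pin [(0.89, [438.7, -372.1, 16.9])] out [(0.87, [440.1, -372.0, 87.3, 49.8, 11.0])]
[ 440.  -370.3  160.1] [-180.    0.   11.] 20.075
```

Emit:
send_rows:
  plan:
    - [[0,0,-0.25],[0,0,0]]
    - [[0,0,-0.5],[0,0,0]]
    - [[0,0,-0.75],[0,0,0]]
    - [[0,0,-0.87],[0,0,0]]
    - [[0,0,-0.92],[0,0,0]]
    - [[0,0,-0.929],[0,0,0]]
    - [[0,0,-0.929],[0,0,0]]
  jaw: 0.72

```text
time: 20.95
ee_pos: [440.3, -372.1, 21.6]
eef_rot: [179.9, -0.1, 10.9]
contact_force: [0.2, -0.4, -0.3]
finger_gap: 0.721
grasp_force: 0.0
```

Emit:
send_rows:
  plan:
    - [[0,0,0],[0,0,0]]
    - [[0,0,0],[0,0,0]]
    - [[0,0,0],[0,0,0]]
    - [[0,0,0],[0,0,0]]
  jaw: 0.3
  force: 18

```text
time: 21.45
ee_pos: [440.0, -372.1, 21.2]
eef_rot: [179.9, -0.0, 10.9]
contact_force: [-1.0, 0.0, 4.3]
finger_gap: 0.548
grasp_force: 18.0
```

Emit:
send_rows:
  plan:
    - [[0,0,0.15],[0,0,0]]
    - [[0,0,0.35],[0,0,0]]
    - [[0,0.1,0.65],[0,0,0]]
    - [[0,0.35,0.9],[0,0,0]]
    - [[0,0.65,0.9],[0,0,0]]
    - [[0,1,0.9],[0,0,0]]

```text
time: 22.2
ee_pos: [439.6, -220.8, 155.8]
eef_rot: [180.0, -0.0, 10.9]
contact_force: [0.8, -0.0, -0.6]
finger_gap: 0.546
grasp_force: 18.0
```

Emit:
send_rows:
  plan:
    - [[0,0.3,0],[0,0,0]]
    - [[0,0.6,0],[0,0,0]]
    - [[0,0.9,0],[0,0,0]]
    - [[0,1,0],[0,0,0]]

```text
time: 22.7
ee_pos: [439.0, -70.0, 155.3]
eef_rot: [-180.0, 0.1, 11.1]
contact_force: [-0.3, -0.6, 0.1]
finger_gap: 0.546
grasp_force: 18.0
```

Emit:
send_rows:
  plan:
    - [[0,0.3,0],[0,0,-0.05]]
    - [[0,0.6,0],[0,0,-0.1]]
    - [[0,0.9,0],[0,0,-0.155]]
    - [[0,1,0],[0,0,-0.155]]

```text
time: 23.2
ee_pos: [439.8, 79.3, 155.4]
eef_rot: [180.0, 0.0, -2.2]
contact_force: [-0.7, -0.1, -0.2]
finger_gap: 0.546
grasp_force: 18.0
```

Emit:
send_rows:
  plan:
    - [[0.05,0.3,0],[0,0,0]]
    - [[0.1,0.6,0],[0,0,0]]
    - [[0.15,0.9,0],[0,0,0]]
    - [[0.2,1,0],[0,0,0]]
    - [[0.2,1,0],[0,0,0]]

```text
time: 23.82
ee_pos: [470.3, 227.6, 155.2]
eef_rot: [179.9, 0.0, -2.3]
contact_force: [-0.5, -0.4, -0.7]
finger_gap: 0.546
grasp_force: 18.0
```

```bash
python3 look.py w8 battery:145 battery_box:40
```

```text
battery pin [(0.93, [470.9, 227.3, 149.8])] out [(0.88, [483.1, 227.9, 59.0, 55.4, -2.4])]
battery_box pin [(0.62, [480.2, 370.5, -0.3])] out [(0.65, [482.6, 361.1, 127.9, 126.2, 87.5])]
[469.5 226.8 155.7] [180.    0.   -2.5] 24.075
```

View pics/w8.png

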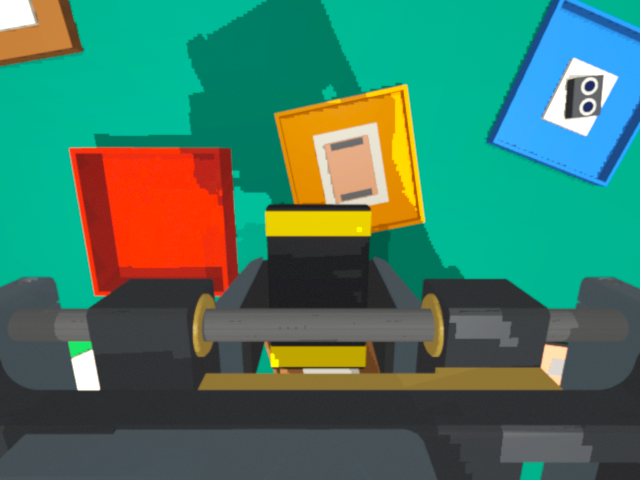

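The battery is held square at (318,270). The box rim's corners are at (70,148), (231,148), (238,297) and (93,296); I fix the box from these.

```bash
python3 - <<'E'
from h import *
i=camera_info("wrist")
p=toplane("wrist",[(70,148),(231,148),(238,297),(93,296)],40,i);print(p.round(1),p.mean(0))
q=toplane("scene",[(424,227),(475,226)],40);print(q.round(1))
E
```

```text
[[547.6 419.8]
 [542.2 292.9]
 [415.  300.2]
 [421.5 427.9]] [481.58780333 360.20466171]
[[434.7 306.5]
 [428.  432.6]]
```

```bash
cat > fit.py <<'E'
from h import *
from scipy.optimize import minimize
# fit the box silhouette (126x118x40) in the red mask of several cameras
def proj(i,P):
    c=(np.c_[P,np.ones(len(P))]@np.array(i["world_to_cam"]).T)[:,:3]
    return np.c_[i["cx"]+i["fx"]*c[:,0]/-c[:,2], i["cy"]-i["fy"]*c[:,1]/-c[:,2]]
def red(im):
    h=cv2.cvtColor(im,cv2.COLOR_BGR2HSV)
    return (((h[...,0]<6)|(h[...,0]>174))&(h[...,1]>150)&(h[...,2]>25)).astype(np.uint8)
B=np.array([[x,y,z] for x in(-63,63) for y in(-59,59) for z in(0,40)],float)
def hull(i,q):
    c,s=np.cos(q[2]),np.sin(q[2]); P=B@np.array([[c,s,0],[-s,c,0],[0,0,1]])+[q[0],q[1],0]
    return cv2.convexHull(proj(i,P).astype(np.float32))
def fit(cams):
    D=[]
    for c in cams:
        i=camera_info(c); m=red(get_image(c)); m0=np.zeros_like(m)
        cv2.fillConvexPoly(m0,np.int32(hull(i,[482,367,-.04])),1); m0=cv2.dilate(m0,np.ones((15,15)))
        D.append((i,m*m0))
    def cost(q):
        e=0
        for i,m in D:
            t=np.zeros_like(m); cv2.fillConvexPoly(t,np.int32(np.round(hull(i,q)*16)),1,cv2.LINE_8,4)
            e+=(t!=m).sum()/max(m.sum(),1)
        return e
    r=min((minimize(cost,[482+a,367+b,y],method="Nelder-Mead",options=dict(initial_simplex=[[482+a,367+b,y],[487+a,367+b,y],[482+a,372+b,y],[482+a,367+b,y+.08]])) for a in(-3,3) for b in(-3,3) for y in(-.08,0)),key=lambda r:r.fun)
    return r.x.round(3),round(r.fun,3)
for c in(["scene"],["side"],["scene","side"]): print(c,fit(c))
E
python3 fit.py
```

```text
['scene'] (array([ 4.82549e+02,  3.66880e+02, -7.60000e-02]), np.float64(0.054))
['side'] (array([ 4.86094e+02,  3.68189e+02, -8.00000e-02]), np.float64(0.464))
['scene', 'side'] (array([ 4.82833e+02,  3.66657e+02, -4.80000e-02]), np.float64(0.517))
```

Emit:
send_rows:
  plan:
    - [[0.03,0.3,0],[0,0,0]]
    - [[0.06,0.6,0],[0,0,0]]
    - [[0.085,0.85,0],[0,0,0]]
    - [[0.085,0.925,0],[0,0,0]]
    - [[0.085,0.925,-0.2],[0,0,0]]
    - [[0.085,0.925,-0.4],[0,0,0]]

```text
time: 25.02
ee_pos: [482.4, 366.3, 95.2]
eef_rot: [180.0, -0.0, -2.4]
contact_force: [1.2, -0.1, -0.4]
finger_gap: 0.545
grasp_force: 18.0
```

Emit:
send_rows:
  plan:
    - [[0,0,-0.2],[0,0,0]]
    - [[0,0,-0.38],[0,0,0]]
    - [[0,0,-0.49],[0,0,0]]
    - [[0,0,-0.55],[0,0,0]]
    - [[0,0,-0.58],[0,0,0]]
    - [[0,0,-0.591],[0,0,0]]
    - [[0,0,-0.591],[0,0,0]]
    - [[0,0,-0.591],[0,0,0]]

```text
time: 26.02
ee_pos: [482.7, 367.2, 7.5]
eef_rot: [-180.0, -0.0, -2.4]
contact_force: [0.1, -0.1, -0.6]
finger_gap: 0.544
grasp_force: 18.0
```

Emit:
send_rows:
  plan:
    - [[0,0,0],[0,0,0]]
    - [[0,0,0],[0,0,0]]
    - [[0,0,0],[0,0,0]]
    - [[0,0,0],[0,0,0]]
  jaw: 0.7

```text
time: 26.52
ee_pos: [482.5, 367.0, 7.0]
eef_rot: [180.0, -0.0, -2.4]
contact_force: [-0.2, -0.3, 0.4]
finger_gap: 0.7
grasp_force: 0.0
```

Emit:
send_rows:
  plan:
    - [[0,0,0.15],[0,0,0]]
    - [[0,0,0.4],[0,0,0]]
    - [[0,0,0.7],[0,0,0]]
    - [[0,0,0.95],[0,0,0]]
    - [[0,-0.05,1],[0,0,0]]
    - [[0,-0.05,1],[0,0,0]]

```text
time: 27.28
ee_pos: [482.1, 358.6, 156.5]
eef_rot: [180.0, 0.0, -2.4]
contact_force: [-0.7, -0.2, -0.1]
finger_gap: 0.702
grasp_force: 0.0
```

```bash
python3 look.py w9 battery:14 battery_box:40
```

```text
battery pin [(0.92, [485.5, 368.1, 0.9])] out [(0.82, [482.4, 368.5, 88.1, 51.0, -2.4])]
battery_box pin [] out [(0.71, [482.7, 365.6, 128.2, 119.4, -2.4]), (0.23, [522.8, 211.2, 108.5, 106.8, 9.2])]
[481.9 359.1 155.4] [ 1.799e+02  1.000e-01 -2.400e+00] 27.525
```

View pics/w9.png

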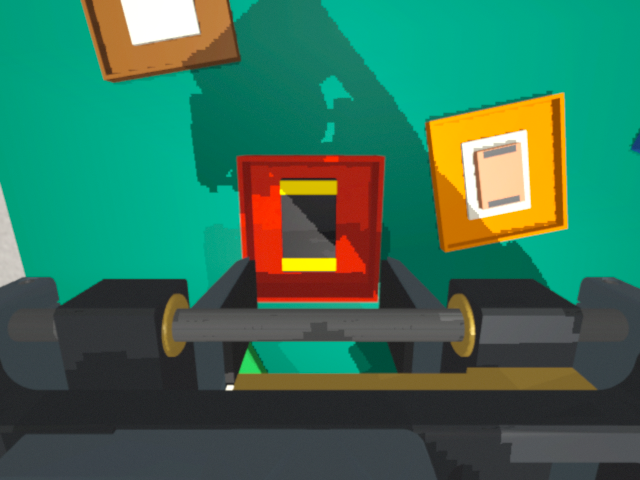

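The battery lies flat and centred in the box at (308,225). Now for the lid.

Emit:
send_rows:
  plan:
    - [[0,-0.3,0],[0,0,0]]
    - [[0,-0.6,0],[0,0,0]]
    - [[0,-0.9,0],[0,0,0]]
    - [[0,-1,0],[0,0,0]]
  jaw: 0.5

```text
time: 28.02
ee_pos: [481.9, 207.5, 156.3]
eef_rot: [179.9, 0.1, -2.5]
contact_force: [0.3, 0.7, -0.5]
finger_gap: 0.503
grasp_force: 0.0
```

Emit:
send_rows:
  plan:
    - [[0.1,-0.3,0],[0,0,0]]
    - [[0.15,-0.6,0],[0,0,0]]
    - [[0.2,-0.9,0],[0,0,0]]
    - [[0.2,-1,0],[0,0,0]]

```text
time: 28.52
ee_pos: [513.0, 58.2, 156.6]
eef_rot: [-180.0, 0.0, -2.5]
contact_force: [-0.2, -0.1, -0.6]
finger_gap: 0.5
grasp_force: 0.0
```

Emit:
send_rows:
  plan:
    - [[0.05,-0.3,0],[0,0,0.05]]
    - [[0.1,-0.6,0],[0,0,0.108]]
    - [[0.15,-0.9,0],[0,0,0.108]]
    - [[0.2,-1,0],[0,0,0.108]]

```text
time: 29.02
ee_pos: [542.9, -91.4, 156.6]
eef_rot: [-180.0, 0.0, 6.8]
contact_force: [-0.0, -0.3, 0.3]
finger_gap: 0.503
grasp_force: 0.0
```

Emit:
send_rows:
  plan:
    - [[0.05,-0.3,0],[0,0,0]]
    - [[0.1,-0.6,0],[0,0,0]]
    - [[0.15,-0.68,0],[0,0,0]]
    - [[0.15,-0.68,0],[0,0,0]]
    - [[0.15,-0.68,0],[0,0,0]]

```text
time: 29.65
ee_pos: [564.8, -190.7, 156.8]
eef_rot: [-179.9, 0.0, 7.0]
contact_force: [-1.0, -0.4, 0.3]
finger_gap: 0.501
grasp_force: 0.0
```

```bash
python3 look.py w10 lid:12
```

```text
lid pin [(0.7, [562.7, -191.6, -6.3])] out []
[ 564.8 -191.2  157.1] [-180.    0.    7.] 29.8
```

View pics/w10.png

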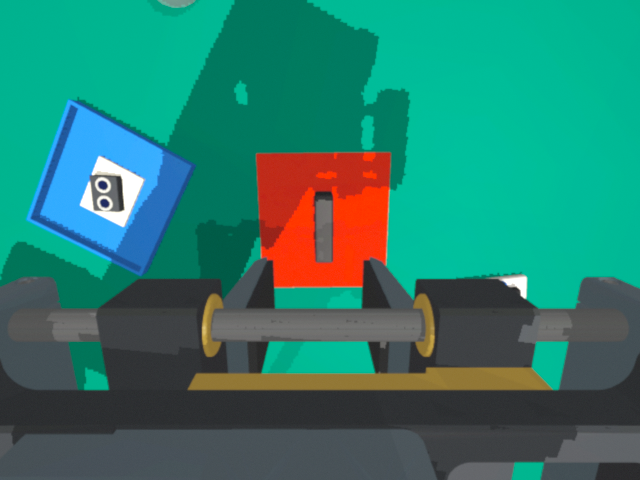

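The lid's plate corners are at (257,153), (391,153), (388,287) and (262,287), with the bar around (324,228).

```bash
sed -i 's/^for c in(\["scene"\].*$//' fit.py; python3 - <<'E'
from fit import *
i=camera_info("wrist"); m=red(cv2.imread("pics/w10.png"))
print(rect("wrist",cv2.morphologyEx(m,cv2.MORPH_OPEN,np.ones((3,3))),12,i))
p=toplane("wrist",[(257,153),(391,153),(388,287),(262,287)],12,i);print(p.round(1),p.mean(0).round(1))
m=red(cv2.imread("pics/w9.png"))
print(toplane("wrist",[(316,192),(332,192),(316,262),(332,262)],38,i).round(1))
E
```

```text
[584.5, -192.6, 117.1, 92.4, -83.0]
[[ 623.3 -129.7]
 [ 637.5 -245.9]
 [ 513.2 -265. ]
 [ 498.4 -144.2]] [ 568.1 -196.2]
[[ 599.1 -184.7]
 [ 600.7 -197.8]
 [ 538.7 -192. ]
 [ 540.4 -205.8]]
```

Emit:
send_rows:
  plan:
    - [[0.027,-0.005,-0.25],[0,0,0]]
    - [[0.027,-0.005,-0.5],[0,0,0]]
    - [[0.027,-0.005,-0.75],[0,0,0]]
    - [[0.027,-0.005,-0.87],[0,0,0]]
    - [[0.027,-0.005,-0.92],[0,0,0]]
    - [[0.027,-0.005,-0.933],[0,0,0]]
    - [[0.027,-0.005,-0.933],[0,0,0]]

```text
time: 30.68
ee_pos: [569.6, -193.4, 17.9]
eef_rot: [180.0, -0.1, 6.9]
contact_force: [-0.1, 0.5, -0.6]
finger_gap: 0.501
grasp_force: 0.0
```

Emit:
send_rows:
  plan:
    - [[0,0,0],[0,0,0]]
    - [[0,0,0],[0,0,0]]
    - [[0,0,0],[0,0,0]]
    - [[0,0,0],[0,0,0]]
    - [[0,0,0],[0,0,0]]
  jaw: 0.05
  force: 35

```text
time: 31.3
ee_pos: [569.2, -193.6, 17.3]
eef_rot: [180.0, -0.0, 6.9]
contact_force: [-0.4, -1.6, 2.3]
finger_gap: 0.175
grasp_force: 35.0
```

Emit:
send_rows:
  plan:
    - [[0,0,0.1],[0,0,0]]
    - [[0,0,0.3],[0,0,0]]
    - [[0,0,0.55],[0,0,0]]
    - [[0,0,0.8],[0,0,0]]
    - [[0,0,0.95],[0,0,0]]
    - [[0,0,0.95],[0,0,0]]

```text
time: 32.05
ee_pos: [570.0, -193.5, 161.8]
eef_rot: [179.9, -0.2, 6.9]
contact_force: [0.0, 0.1, -1.5]
finger_gap: 0.173
grasp_force: 35.0
```

Emit:
send_rows:
  plan:
    - [[-0.05,0.2,0],[0,0,0]]
    - [[-0.1,0.5,0],[0,0,0]]
    - [[-0.15,0.75,0],[0,0,0]]
    - [[-0.2,1,0],[0,0,0]]

```text
time: 32.55
ee_pos: [537.5, -41.9, 158.0]
eef_rot: [-180.0, 0.2, 6.9]
contact_force: [0.1, 0.4, -3.6]
finger_gap: 0.171
grasp_force: 35.0
```

Emit:
send_rows:
  plan:
    - [[-0.05,0.25,0],[0,0,-0.03]]
    - [[-0.1,0.5,0],[0,0,-0.06]]
    - [[-0.15,0.75,0],[0,0,-0.09]]
    - [[-0.2,1,0],[0,0,-0.109]]

```text
time: 33.05
ee_pos: [507.5, 107.8, 158.1]
eef_rot: [180.0, 0.2, -2.5]
contact_force: [1.3, 0.1, -2.0]
finger_gap: 0.172
grasp_force: 35.0
```

Emit:
send_rows:
  plan:
    - [[-0.02,0.25,0],[0,0,0]]
    - [[-0.04,0.5,0],[0,0,0]]
    - [[-0.06,0.75,0],[0,0,0]]
    - [[-0.1,0.9,0],[0,0,0]]
    - [[-0.1,0.9,0],[0,0,0]]

```text
time: 33.67
ee_pos: [492.6, 242.6, 158.0]
eef_rot: [179.9, 0.2, -2.3]
contact_force: [0.0, -0.0, -2.6]
finger_gap: 0.175
grasp_force: 35.0
```

```bash
python3 look.py w11 lid:154 battery_box:40; python3 -c "
from h import *
i=get_image('scene');cv2.imwrite('pics/s11.png',np.hstack([i[120:360,300:620],get_image('side')[80:320,180:500]]))"
```

```text
lid pin [(0.85, [490.5, 246.2, 136.1])] out [(0.73, [517.0, 242.4, 117.5, 76.2, 87.7])]
battery_box pin [] out [(0.84, [488.8, 382.2, 120.5, 84.4, -2.5])]
[494.  240.7 159.2] [180.    0.   -2.5] 33.925
```

View pics/w11.png

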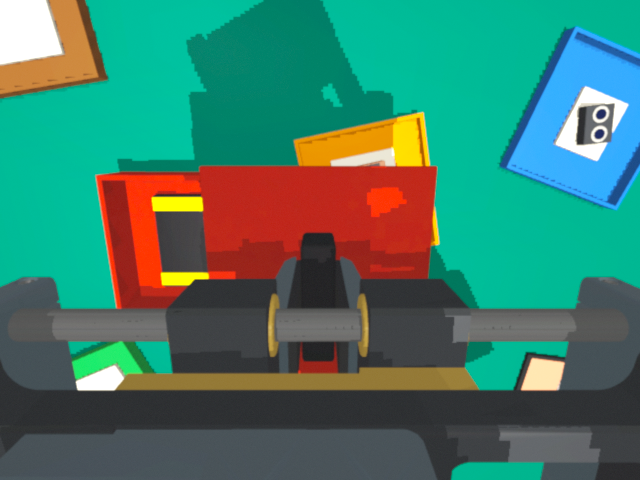

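```bash
python3 - <<'E'
from fit import *
i=camera_info("wrist"); T=np.linalg.inv(i["world_to_cam"]); o=get_obs()["ee_pos"]; print(o.round(1))
# lid: visible far edge in w11, plate top z=154.5
print("lid far corners",toplane("wrist",[(201,167),(436,167)],154.5,i).round(1))
print("box now far-left",toplane("wrist",[(97,175)],40,i).round(1))
T9=T.copy(); T9[:3,3]+=np.array([482.5,359.3,157.0])-np.array([494.05,241.55,159.55])
j=dict(i); j["world_to_cam"]=np.linalg.inv(T9)
m=red(cv2.imread("pics/w9.png"))
ys,xs=np.where(m[160:270,200:420]>0)
for r in(170,200,230,250): x=np.where(m[r,200:420])[0]+200; print("row",r,x.min(),x.max(),toplane("wrist",[(x.min(),r),(x.max()+1,r)],40,j).round(1).tolist())
for c in(260,300,350): y=np.where(m[100:320,c])[0]+100; print("col",c,y.min(),y.max(),toplane("wrist",[(c,y.min()),(c,y.max()+1)],40,j).round(1).tolist())
E
```

```text
[494.1 240.9 159.4]
lid far corners [[558.1 296.1]
 [553.  180.8]]
box now far-left [[550.5 419.3]]
row 170 238 383 [[538.0, 421.1], [532.9, 303.6]]
row 200 240 381 [[513.8, 422.0], [508.6, 305.1]]
row 230 241 380 [[488.4, 423.7], [483.2, 305.9]]
row 250 243 379 [[470.8, 423.8], [465.7, 306.7]]
col 260 156 301 [[548.2, 402.5], [422.0, 413.4]]
col 300 156 301 [[546.8, 370.6], [420.4, 377.8]]
col 350 156 301 [[545.0, 330.8], [418.5, 333.4]]
```

View pics/s11.png

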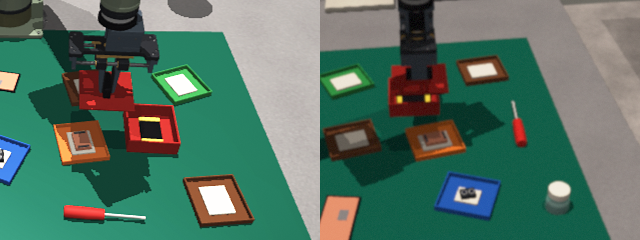

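The crop shows the lid held level beside the box. I move over it and descend in stages, watching the force.

Emit:
send_rows:
  plan:
    - [[-0.03,0.25,0],[0,0,0]]
    - [[-0.06,0.5,0],[0,0,0]]
    - [[-0.066,0.75,0],[0,0,0]]
    - [[-0.066,0.827,0],[0,0,0]]
    - [[-0.066,0.827,-0.2],[0,0,0]]
    - [[-0.066,0.827,-0.4],[0,0,0]]
    - [[-0.066,0.827,-0.55],[0,0,0]]
    - [[-0.066,0.827,-0.65],[0,0,0]]

```text
time: 35.02
ee_pos: [484.0, 364.4, 60.9]
eef_rot: [179.9, 0.1, -2.5]
contact_force: [0.3, -0.9, -2.6]
finger_gap: 0.174
grasp_force: 35.0
```

Emit:
send_rows:
  plan:
    - [[0,0,-0.01],[0,0,0]]
    - [[0,0,-0.02],[0,0,0]]
    - [[0,0,-0.03],[0,0,0]]
    - [[0,0,-0.04],[0,0,0]]
    - [[0,0,-0.05],[0,0,0]]
    - [[0,0,-0.05],[0,0,0]]

```text
time: 35.78
ee_pos: [484.0, 365.7, 54.5]
eef_rot: [180.0, 0.0, -2.5]
contact_force: [-0.6, 0.1, -2.6]
finger_gap: 0.174
grasp_force: 35.0
```

Emit:
send_rows:
  plan:
    - [[0,0,-0.01],[0,0,0]]
    - [[0,0,-0.02],[0,0,0]]
    - [[0,0,-0.028],[0,0,0]]
    - [[0,0,-0.034],[0,0,0]]
    - [[0,0,-0.037],[0,0,0]]
    - [[0,0,-0.037],[0,0,0]]

```text
time: 36.52
ee_pos: [484.1, 365.7, 49.3]
eef_rot: [180.0, -0.0, -2.5]
contact_force: [-1.4, 0.0, 1.4]
finger_gap: 0.173
grasp_force: 35.0
```

Force on the rim shows that the lid is seated. I release it and retreat.

Emit:
send_rows:
  plan:
    - [[0,0,0],[0,0,0]]
    - [[0,0,0],[0,0,0]]
    - [[0,0,0],[0,0,0]]
    - [[0,0,0],[0,0,0]]
  jaw: 0.5

```text
time: 37.02
ee_pos: [484.1, 365.7, 48.9]
eef_rot: [180.0, -0.0, -2.5]
contact_force: [-0.6, -0.3, -0.9]
finger_gap: 0.502
grasp_force: 0.0
```

Emit:
send_rows:
  plan:
    - [[0,0,0.15],[0,0,0]]
    - [[0,0,0.4],[0,0,0]]
    - [[0,0,0.7],[0,0,0]]
    - [[0,-0.3,1],[0,0,0]]
    - [[-0.1,-0.6,1],[0,0,0]]
    - [[-0.2,-0.9,1],[0,0,0]]
    - [[-0.2,-0.9,1],[0,0,0]]
    - [[-0.2,-0.9,1],[0,0,0]]

```text
time: 38.02
ee_pos: [454.6, 231.2, 199.3]
eef_rot: [-179.9, -0.1, -2.5]
contact_force: [0.0, 0.7, 0.1]
finger_gap: 0.498
grasp_force: 0.0
```

```bash
python3 look.py w12 lid:44 speaker:17 camera:17; python3 -c "
from h import *
cv2.imwrite('pics/end.png',np.hstack([cv2.resize(get_image('side')[140:260,200:400],(400,240)),cv2.resize(cv2.imread('pics/w12.png'),(320,240))]))"
```

```text
lid pin [(0.79, [476.2, 369.9, 25.9])] out [(0.63, [482.0, 367.1, 126.7, 121.3, -2.0])]
speaker pin [(0.59, [521.9, 193.0, 10.6])] out [(0.79, [520.5, 197.6, 51.8, 38.2, 10.0])]
camera pin [(0.82, [569.9, 1.4, 8.5])] out [(0.76, [571.3, 5.1, 32.3, 29.1, 4.3])]
[454.2 231.3 198.7] [180.    0.   -2.4] 38.375
```

View pics/end.png

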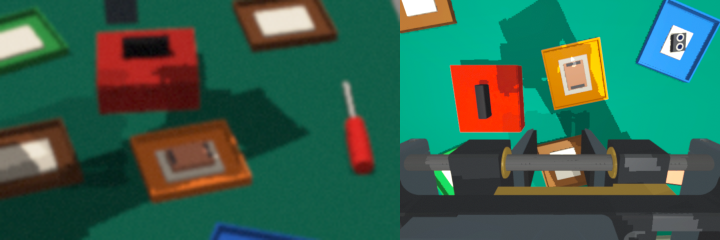

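The lid sits flush and square on the box, at (147,65) on the left and (487,97) on the right. The speaker and camera are on their pads.

```bash
python3 -c "
from cell import hand_in
print(hand_in())"
```

```text
the job is handed in; nothing more can be done
None
```

I placed the camera, speaker and battery, fitted the lid on the box, and handed the job in at about 38 s; the hand-in call returned no verdict, but the final pictures show everything in place.

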